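# Put the returned tracker units on charge

### The job

Put every returned tracker unit on charge. First switch the station off at its power paddle, since the contacts are live; then tip any unit that stands on edge down onto its underside, square each one up with a bay (the bay's locating post is there to swing it against) and slide it in under the charging hood until it is fully home against the stop, one unit to a bay. Only when all of them are home switch the station on again, and leave the things standing around it alone.

Things in the scene. Friction and masses are not known exactly. Their poses are not given: they have to be found in the camera images.
- dock: charging station, fixed: grey tray 295 x 605 x 6 mm, low dark hood along its far side, three bays side by side. Origin: table level, centre line of the middle bay, plane of the hood's front; x into the hood (away from the robot), y left, z up; turned up to 0.1 rad. Tray: x -235 to 60 mm, y -270 to 335 mm, top at z = 6 mm
- hood (a point): middle of the hood's front edge, on its top (dock 0, 0, 41 mm). Roof from x = 0 to 62 mm, underside 33 mm above the table (27 mm over the tray). Under it three lanes 111 mm wide, centred at dock y = -185, 0, 185 mm, with solid cheeks between (front corners rounded, 10 mm), end at a stop at x = 50 mm; a unit that is home sticks out 62 mm in front of the hood
- bay0 (a point): end of the right-hand bay: point on the lane's centre line at the stop, on the tray top (dock x = 50, y = -185, z = 6 mm), where a unit's origin comes to lie when it is fully home
- bay1 (a point): end of the middle bay: point on the lane's centre line at the stop, on the tray top (dock x = 50, y = 0, z = 6 mm), where a unit's origin comes to lie when it is fully home
- bay2 (a point): end of the left-hand bay: point on the lane's centre line at the stop, on the tray top (dock x = 50, y = 185, z = 6 mm), where a unit's origin comes to lie when it is fully home
- post0 (a point): top centre of the right-hand bay's locating post, a pin with a free-turning white nylon sleeve: 12 mm diameter, 22 mm above the tray, 85 mm in front of the hood, centre 59.5 mm left of the lane's centre line, its right side in line with the left side of a unit square in the lane. A unit in the bay lies to its right, its far left corner at first just beyond it and up to 15 mm off
- post1 (a point): top centre of the middle bay's locating post, a pin with a free-turning white nylon sleeve: 12 mm diameter, 22 mm above the tray, 85 mm in front of the hood, centre 59.5 mm left of the lane's centre line, its right side in line with the left side of a unit square in the lane. A unit in the bay lies to its right, its far left corner at first just beyond it and up to 15 mm off
- post2 (a point): top centre of the left-hand bay's locating post, a pin with a free-turning white nylon sleeve: 12 mm diameter, 22 mm above the tray, 85 mm in front of the hood, centre 59.5 mm left of the lane's centre line, its right side in line with the left side of a unit square in the lane. A unit in the bay lies to its right, its far left corner at first just beyond it and up to 15 mm off
- unit_a: tracker unit, flat black box 112 x 104 x 20 mm, 0.3 kg, low white dome (4 mm) on top. Origin: middle of the far bottom edge, which enters the hood first; box x -112 to 0, y -52 to 52 (left), z 0 to 20 mm (top). Flat, it is too wide to grip. Starts lying flat in a bay, short of the hood, turned 0.2-0.42 rad anticlockwise (seen from above), far left corner by the post. Always present
- unit_b: tracker unit, flat black box 112 x 104 x 20 mm, 0.3 kg, low white dome (4 mm) on top. Origin: middle of the far bottom edge, which enters the hood first; box x -112 to 0, y -52 to 52 (left), z 0 to 20 mm (top). Flat, it is too wide to grip. Starts on that edge in a bay, underside to the robot, turned 0.2-0.42 rad anticlockwise; a light push at its top towards the robot tips it flat. May be absent
- unit_c: tracker unit, flat black box 112 x 104 x 20 mm, 0.3 kg, low white dome (4 mm) on top. Origin: middle of the far bottom edge, which enters the hood first; box x -112 to 0, y -52 to 52 (left), z 0 to 20 mm (top). Flat, it is too wide to grip. Starts on that edge in a bay, underside to the robot, turned 0.2-0.42 rad anticlockwise; a light push at its top towards the robot tips it flat. May be absent
- power (a joint): the black power paddle on the left end of the station: 0 rad = off, leaning towards the robot; 1.0 rad = on, leaning away. It is on at the start and stays where it is left, 1 to 2 N near its tip moves it
- power_tip (a point): tip of the power paddle (26 mm wide, 9 mm thick), 45 mm from its pivot, which is parallel to dock y, 44 mm above the table; the tip lies about 84 mm above the table both off and on, and swings 43 mm away from the robot
- bottle: water bottle standing to the right of the station, 200 mm tall, 64 mm across, origin at the centre of its base; leave alone
- mug: white mug standing to the right of the station, 90 mm tall, 80 mm across, origin at the centre of its base; leave alone
- handset: handheld two-way radio in its desk charger, to the left of the station, 200 mm tall with aerial, foot 80 x 85 mm, origin at the centre of its base; leave alone
There are look-alikes about, which are no part of the job. Leave any orange or red look-alike of the unit_a alone.

How it is judged (in metres and radians):
On the way, in this order (a step that is already met when the one before it is completed fails the run):
1. the station is switched off (value of joint power below 0.3 rad), for 0.2 s.
2. all units that are there lie flat, square and fully home in a bay (angle between each of unit_a, unit_b, unit_c's own z axis and vertical below 0.08 rad and angle between the x axis of each of unit_a, unit_b, unit_c and the x axis of dock, either way round below 0.1 rad and (distance between unit_a and bay0 below 0.008 m or distance between unit_a and bay1 below 0.008 m or distance between unit_a and bay2 below 0.008 m) and (distance between unit_b and bay0 below 0.008 m or distance between unit_b and bay1 below 0.008 m or distance between unit_b and bay2 below 0.008 m) and (distance between unit_c and bay0 below 0.008 m or distance between unit_c and bay1 below 0.008 m or distance between unit_c and bay2 below 0.008 m)), for 0.2 s.
3. then the station is switched on again (value of joint power above 0.7 rad), for 0.2 s.
At the end, for the whole second after the job is handed in: Every unit that is there lies on its underside (within 0.08 rad), square with the station (within 0.1 rad), its far edge's middle within 8 mm of the end point of a bay, at rest; the power lever is beyond 0.7 rad (all of step 2 and linear speed of each of unit_a, unit_b, unit_c below 0.02 m/s and value of joint power above 0.7 rad); the robot touches nothing.
It fails at once if the bottle is knocked or moved by more than 30 mm (distance of bottle from where it was at the start of the episode above 0.03 m).
It fails at once if the mug is knocked or moved by more than 30 mm (distance of mug from where it was at the start of the episode above 0.03 m).
It fails at once if the handset is knocked or moved by more than 30 mm (distance of handset from where it was at the start of the episode above 0.03 m).
Of unit_b, unit_c only 1 to 2 are there at a start; the rules pass over those that are not, and their reading is None.
At some moment in a run one of unit_a may be knocked a few centimetres aside while the robot is not near it.
It also fails if it takes over 210 s, if anything falls off the work surface, if the arm or the gripper's body presses on something with over 40 N, if the wrist force passes 120 N, or if a joint passes its speed limit or range.

### The arm

A 6-joint arm with a two-finger parallel gripper is mounted at the origin on the work surface. World frame = base frame: x ahead of the robot, y to its left, z up, the work surface at z = 0. Lengths are in mm, angles in degrees, forces in N, time in s.
With the tool pointing down it reaches from about 350 to 850 mm from the base axis. Payload 8.1 kg.
Tool frame: the origin (TCP) lies at the very end of the fingers, on their centre line; the grasp point (between the pads) lies 19 mm behind it; z points along the fingers, y is the line along which they close (so a half turn about z gives the same grasp; the last joint's range is limited). The gripper opens to 85 mm and grips with 20 to 120 N. Pads are 22 mm wide; open, the fingers measure 114 mm over their backs; the gripper's body (76 mm by 85 mm) begins 54 mm behind the grasp point. The pads swing forward as they close: fully open they stand 13 mm farther back than shut.
Start: joints at [-69.351, 7.471, 85.268, -0, 87.261, -4.893], TCP at [258.728, -541.355, 192.592] pointing down, gripper open.
Joint ranges: [-169.43, 169.43], [-51.17, 129.36], [1.28, 143.12], [-76.62, 256.62], [0, 156.53], [-152.29, 152.29]. Speed limits (degrees/s): [136.94, 136.94, 159.86, 180, 180, 180].

### API

Orientations are given as [roll, pitch, yaw] about the fixed x, y, z axes, in that order (R = Rz(yaw) Ry(pitch) Rx(roll)).
In Python, from bench import sense, eyes, job, models gives the robot as it stands. The module is installed in compiled form; this text tells all that it offers.
- The arm moves only by the tool apply_moves, never from a script. Its argument "rows" is a list of rows, each a list of 6 numbers: the shift along the tool's x, y, z in mm, then the turn, a rotation vector about the tool's x, y, z in rad. In form: [[dx, dy, dz, rx, ry, rz], ...]. A call has exactly 5 rows; each row shifts and turns the commanded pose from where the row before left it, along the tool's axes as they then stand; what a row does not reach is not made up. A row lasts 1/8 s, in which the tool goes at most 62.5 mm and 10.7 degrees, less where a joint would pass 70% of its speed; a pose out of reach is approached as far as the arm can. A call is refused whole if a number of a shift passes 62.5 or a number of a turn 0.188, either way. A call with a gripper value outside its range is refused whole. "fingers" is the finger opening in mm, from 0 to 85.4, set as the call begins (left out, the last holds). The fingers move at their own pace and stop on an object; "grip_force" is the grip in N (left out, the last holds). Time passes only in rows, so rows that do not move let the fingers close, or fill a call up. It gives the time, the measured TCP pose, the force, the opening and the grip force at its end, in the units of the state.
- sense(): the state, without advancing time (a new reading comes with each control period).
- eyes.snapshot(name): name is "side" or "top" or "wrist"; returns (picture, depth): 384x512x3 uint8, red, green, blue; 384x512 float32, mm along the optical axis (not along the pixel's ray), 0 where there is no reading.
- eyes.get_calibration(name): a dict with "intrinsics" (3x3 intrinsics, pixels), "D" ([k1, k2, p1, p2, k3] as OpenCV has them; the pictures are not rectified), "R" (3x3) and "t" (3): a world point X has camera coordinates R X + t; the wrist camera has in their place "mount" (4x4, takes a point from camera to tool coordinates, whose origin is the TCP and whose axes are the flange's). Camera axes: x right, y down, z forward; pixel columns grow to the right and rows downward; lengths in mm; the calibration is good to about 2 mm. A picture is of the moment at which its call begins: read the wrist's pose just before it. get_calibration takes no time and is no camera call.
- job.hand_in(): hands the job in; it is judged then, once.
Trained networks look in the newest picture that a camera, given by its name, has taken for a name from the list of things; names that differ only in an ending like _2 or _b are one class to them, and where a whole thing is asked for, a point or a joint stands for the part that bears it (a point fixed in the world has none). Each returns a list of dicts, best first, with "confidence" (0 to 1); they miss things now and then, are a little off and sometimes report something else, mostly with a low value. They report only what shows in the picture. A call takes as long as a camera call. They do not tell look-alikes from the thing itself.
- models.boxes_of(name, camera): "xyz" ([x, y, z] in mm, in world coordinates, good to about 4 mm: the middle of the surface that is visible of it).
- models.cut_out(name, camera): "pixels" (384x512 bool, what is visible of it).
- models.place_of(name, camera): "xyz" ([x, y, z] in mm, in world coordinates, good to about 4 mm: a listed point, or the origin of a listed thing).
The state is a dict: "time": time; "joint_pos": joint angles; "qd": joint speeds; "joint_efforts": joint torques, N m; "tool_pos": TCP position; "tcp_rot": TCP orientation; "ft_force": force on the tool from outside, world axes, zero at the start; "wrist_torque": the same for the moment, N m; "finger_gap": finger opening in mm; "grip_force": force on a finger pad.
Only numpy, scipy, OpenCV 4.12 (cv2) and the standard library are available. Lean on these libraries where they do the work, as an engineer would, in place of code of your own. Each camera call takes 0.05 s, during which the arm holds its last target. There are 200 camera calls.

## Working session

There is one attempt and no reset: what is moved stays moved. The work goes in short steps, Python scripts to look and compute and a tool call to move; the robot and the scene stay as the last step left them, time stands still between calls to the robot, and variables do not carry over. Pictures are saved under pics/ and viewed, at most 14 in all, crops included, and the job is handed in when it is done.

Besides the shell and the picture viewer there is one more tool, called after "Emit:" by a JSON object that holds its "api" and its "payload". apply_moves: Moves the arm, as the interface text tells. Its arguments: {"type":"object","properties":{"rows":{"type":"array"},"fingers":{"type":"number"},"grip_force":{"type":"number"}},"required":["rows"]}

```bash
mkdir -p pics
cat > h.py <<'E'
import numpy as np, cv2
from bench import sense, eyes, job, models
def snap(n,f=None):
    p,d=eyes.snapshot(n)
    if f: cv2.imwrite('pics/'+f,p[...,::-1])
    return p,d
def world(n,uv,d):
    c=eyes.get_calibration(n);uv=np.array(uv,float).reshape(-1,1,2)
    q=cv2.undistortPoints(uv,np.array(c["intrinsics"]),np.array(c["D"]))[:,0]
    z=np.array([d[int(v),int(u)] for u,v in uv[:,0]])
    P=np.c_[q*z[:,None],z]
    return (P-np.array(c["t"]))@np.array(c["R"])
E
python3 - <<'E'
from h import *
s=sense();print(s["tool_pos"],s["tcp_rot"],s["ft_force"])
for c in("top","side"):
    p,d=snap(c,c+'0.png')
    for n in("dock","hood","bay0","bay1","bay2","post0","post1","post2","unit_a","unit_b","power","power_tip","bottle","mug","handset") if c=="top" else ("hood","unit_a","unit_b","power_tip"):
        print(c,n,[(np.round(r["xyz"]),round(r["confidence"],2)) for r in models.place_of(n,c)])
E
```

```text
[ 258.51940933 -540.73701346  191.50573511] [-1.79891154e+02 -1.02171503e-02  2.55441625e+01] [-0.5838094  -0.35422592  0.32992095]
top dock [(array([635., -12.,   1.]), 0.65)]
top hood [(array([634., -12.,  38.]), 0.91)]
top bay0 [(array([689.,  -6.,   8.]), 0.94), (array([ 707., -193.,    6.]), 0.91), (array([665., 176.,   5.]), 0.87), (array([617., 515.,   0.]), 0.72)]
top bay1 [(array([689.,  -6.,   8.]), 0.94), (array([ 707., -193.,    6.]), 0.91), (array([665., 176.,   5.]), 0.87), (array([617., 515.,   0.]), 0.72)]
top bay2 [(array([689.,  -6.,   8.]), 0.94), (array([ 707., -193.,    6.]), 0.91), (array([665., 176.,   5.]), 0.87), (array([617., 515.,   0.]), 0.72)]
top post0 [(array([ 566., -143.,   28.]), 0.84), (array([548.,  39.,  26.]), 0.79), (array([526., 221.,  30.]), 0.62), (array([ 680., -434.,   -3.]), 0.52)]
top post1 [(array([ 566., -143.,   28.]), 0.84), (array([548.,  39.,  26.]), 0.79), (array([526., 221.,  30.]), 0.62), (array([ 680., -434.,   -3.]), 0.52)]
top post2 [(array([ 566., -143.,   28.]), 0.84), (array([548.,  39.,  26.]), 0.79), (array([526., 221.,  30.]), 0.62), (array([ 680., -434.,   -3.]), 0.52)]
top unit_a [(array([878., 106.,  -0.]), 0.79), (array([572., 169.,   8.]), 0.67), (array([ 602., -207.,    7.]), 0.66), (array([ 214., -240.,   -0.]), 0.62)]
top unit_b [(array([878., 106.,  -0.]), 0.79), (array([572., 169.,   8.]), 0.67), (array([ 602., -207.,    7.]), 0.66), (array([ 214., -240.,   -0.]), 0.62)]Traceback (most recent call last):
  File "<stdin>", line 6, in <module>
ValueError: it knows: bay, bottle, dock, handset, hood, mug, post, power_tip, unit
```

Run:
```python
from h import *
for n in("power_tip","bottle","mug","handset"):
    print(n,[(np.round(r["xyz"]),round(r["confidence"],2)) for r in models.place_of(n,"top")])
p,d=snap("side","side0.png")
for n in("unit","power_tip","post","hood","dock"):
    print("side",n,[(np.round(r["xyz"]),round(r["confidence"],2)) for r in models.place_of(n,"side")])
```

```text
power_tip [(array([623., 286.,  85.]), 0.57)]
bottle [(array([ 680., -434.,   -5.]), 0.68)]
mug [(array([ 472., -448.,    1.]), 0.91)]
handset [(array([616., 513.,  -0.]), 0.75), (array([546.,  37.,  22.]), 0.7), (array([633., -12.,   4.]), 0.16)]
side unit [(array([ 211., -243.,   -0.]), 0.93), (array([ 596., -199.,   11.]), 0.9), (array([878., 108.,   1.]), 0.73), (array([564., 167.,  10.]), 0.57), (array([626., 286.,  88.]), 0.17)]
side power_tip [(array([ 702., -193.,    3.]), 0.72), (array([627., 285.,  86.]), 0.43)]
side post [(array([549.,  32.,  28.]), 0.86), (array([522., 222.,  25.]), 0.76), (array([ 565., -140.,   28.]), 0.57)]
side hood [(array([640., -12.,  39.]), 0.56)]
side dock [(array([631., -12.,   2.]), 0.9)]
```

View pics/top0.png

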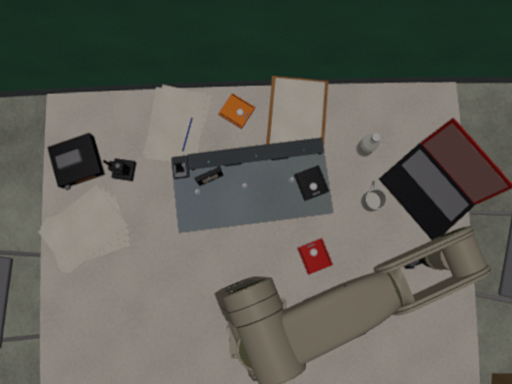

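View pics/side0.png

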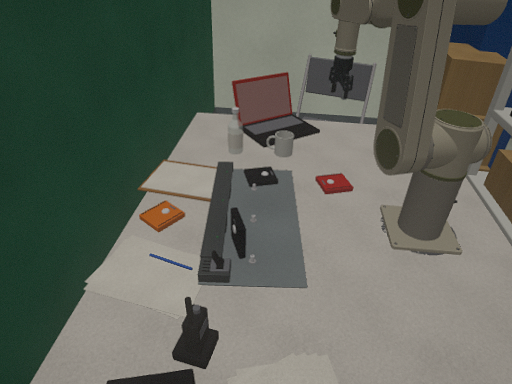

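```bash
cat >> h.py <<'E'
def D(): # dock fit
    src=np.array([[50,-185],[50,0],[50,185],[-85,-125.5],[-85,59.5],[-85,244.5],[0,0]]+[[-85,-125.5],[-85,59.5],[-85,244.5],[0,0]],float)
    dst=np.array([[707,-193],[689,-6],[665,176],[566,-143],[548,39],[526,221],[634,-12]]+[[565,-140],[549,32],[522,222],[640,-12]],float)
    a,b=src.mean(0),dst.mean(0);U,S,V=np.linalg.svd((src-a).T@(dst-b));R=(U@V).T
    return R,b-R@a,(src@R.T+b-R@a-dst)
R2,t2,res=D(); PSI=np.arctan2(R2[1,0],R2[0,0])
def todock(P): return (np.asarray(P)[...,:2]-t2)@R2
def toworld(p): return np.asarray(p)@R2.T+t2
def units(cam="top"):
    p,d=snap(cam)
    for r in models.cut_out("unit",cam):
        m=r["pixels"]&(d>0); v,u=np.nonzero(m); W=world(cam,np.c_[u,v],d); q=todock(W)
        if len(q)<15: continue
        c=np.median(q,0)
        if not(-240<c[0]<70 and -275<c[1]<335): continue
        (cx,cy),(w,h),a=cv2.minAreaRect(q.astype(np.float32))
        print(cam,"conf %.2f n %d"%(r["confidence"],len(q)),"dock c",np.round([cx,cy],1),"wh",np.round([w,h]),"ang %.1f"%a,"z pct",np.round(np.percentile(W[:,2],[5,50,95])),"box x",np.round([q[:,0].min(),q[:,0].max()]),"y",np.round([q[:,1].min(),q[:,1].max()]))
    return p,d
E
python3 - <<'E'
from h import *
print(np.degrees(PSI),t2,np.round(res))
p,d=units("top")
units("side")
print("tip dock",todock([625,286.]),"unit a",todock([[602,-207.],[596,-199]]),"unit b",todock([[572,169.],[564,167]]))
cv2.imwrite('pics/crop.png',cv2.resize(p[130:240,160:340,::-1],None,fx=4,fy=4,interpolation=cv2.INTER_CUBIC))
E
```

```text
6.35704508217976 [637.11953238 -11.90402626] [[ 0.  3.]
 [-2. -0.]
 [ 1.  1.]
 [ 1. -3.]
 [-2. -1.]
 [-0.  1.]
 [ 3.  0.]
 [ 2. -6.]
 [-3.  6.]
 [ 4. -0.]
 [-3.  0.]]
top conf 0.80 n 734 dock c [-117.2 -198.9] wh [112. 104.] ang 12.8 z pct [18. 26. 33.] box x [-181.  -54.] y [-258. -140.]
top conf 0.56 n 317 dock c [-34.  192.6] wh [ 48. 113.] ang 15.7 z pct [  7. 108. 123.] box x [-67.  -1.] y [135. 249.]
side conf 0.61 n 495 dock c [-111.2 -195.2] wh [110. 107.] ang 12.5 z pct [14. 26. 29.] box x [-173.  -50.] y [-250. -133.]
side conf 0.56 n 537 dock c [-37.5 189.7] wh [ 23. 106.] ang 17.4 z pct [ 21.  89. 119.] box x [-63. -16.] y [137. 242.]
side conf 0.31 n 54 dock c [ 12.1 301.7] wh [15. 23.] ang 3.9 z pct [61. 74. 86.] box x [ 4. 20.] y [290. 313.]
tip dock [ 20.94007431 297.41419807] unit a [[ -56.50537063 -190.00779882]
 [ -61.58268693 -181.39264594]] unit b [[-44.68873236 187.00197169]
 [-52.86098977 185.90006022]]
```

View pics/crop.png

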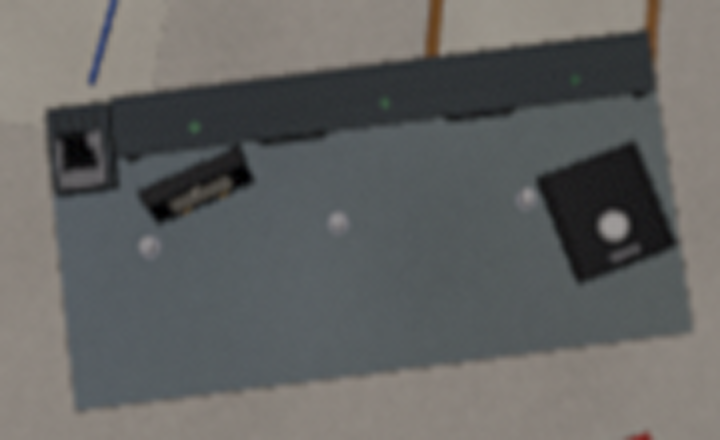

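Emit:
{"api": "apply_moves", "payload": {"rows": [[0,0,-50,0,0,0.17],[0,0,-50,0,0,0.17],[35,-48,0,0,0,0],[35,-48,0,0,0,0],[35,-48,0,0,0,0]], "fingers": 0}}

```text
time: 1.88
tool_pos: [348.5, -385.7, 292.8]
tcp_rot: [180.0, -0.0, 6.0]
ft_force: [1.3, 0.1, -0.5]
finger_gap: -0.1
grip_force: 0.0
```

```bash
cat >> h.py <<'E'
def go(x,y,z,a=0):
    s=sense();from scipy.spatial.transform import Rotation as T
    R=T.from_euler('xyz',s["tcp_rot"],degrees=True);w=np.r_[toworld([x,y]),z]
    Rt=T.from_euler('xyz',[180,0,np.degrees(PSI)+a],degrees=True)
    print("t %.1f"%s["time"],"here dock",np.round(todock(s["tool_pos"]),1),"z %.1f"%s["tool_pos"][2],"yaw %.2f"%(s["tcp_rot"][2]-np.degrees(PSI)),"F",np.round(s["ft_force"],1),"gap %.0f"%s["finger_gap"])
    v=(w-s["tool_pos"]);print("target from tool axes now",np.round(R.inv().apply(v),1),"after turn",np.round(Rt.inv().apply(v),1),"rotvec",np.round((R.inv()*Rt).as_rotvec(),3))
E
python3 -c "
from h import *
go(70,298,230)"
```

```text
t 1.9 here dock [-328.2 -339.5] z 292.8 yaw -0.33 F [ 1.3  0.1 -0.5] gap -0
target from tool axes now [ 394.4 -639.8   62.7] after turn [ 398.2 -637.5   62.8] rotvec [ 0.    -0.    -0.006]
```

Emit:
{"api": "apply_moves", "payload": {"rows": [[26,-43,0,0,0,0],[26,-43,0,0,0,0],[26,-43,0,0,0,0],[26,-43,0,0,0,0],[26,-43,0,0,0,0]]}}

```text
time: 2.5
tool_pos: [455.0, -158.0, 292.8]
tcp_rot: [180.0, -0.0, 6.1]
ft_force: [-0.4, -0.5, 0.3]
finger_gap: -0.4
grip_force: 0.0
```

Emit:
{"api": "apply_moves", "payload": {"rows": [[26,-43,0,0,0,0],[26,-43,0,0,0,0],[26,-43,0,0,0,0],[26,-43,0,0,0,0],[26,-43,0,0,0,0]]}}

```text
time: 3.12
tool_pos: [561.6, 69.6, 292.8]
tcp_rot: [180.0, -0.0, 6.1]
ft_force: [0.7, -0.3, -0.2]
finger_gap: 0.2
grip_force: 0.0
```

Emit:
{"api": "apply_moves", "payload": {"rows": [[26,-43,0,0,0,0],[26,-43,0,0,0,0],[26,-42,20,0,0,0],[26,-42,20,0,0,0],[26,-42,20,0,0,0]]}}

```text
time: 3.75
tool_pos: [668.5, 294.1, 231.9]
tcp_rot: [180.0, -0.0, 6.1]
ft_force: [0.7, -0.8, 0.1]
finger_gap: 0.3
grip_force: 0.0
```

```bash
python3 -c "
from h import *
go(65,298,70)
snap('wrist','w1.png')
print([(np.round(r['xyz']),np.round(todock(r['xyz'])),round(r['confidence'],2)) for c in('wrist',) for r in models.place_of('power_tip',c)])
snap('top');print([(np.round(r['xyz']),np.round(todock(r['xyz'])),round(r['confidence'],2)) for c in('top',) for r in models.place_of('power_tip',c)])"
```

```text
t 3.8 here dock [ 65.1 300.6] z 231.9 yaw -0.29 F [ 0.7 -0.8  0.1] gap 0
target from tool axes now [-1.000e-01  2.600e+00  1.619e+02] after turn [-1.000e-01  2.600e+00  1.619e+02] rotvec [ 0.    -0.    -0.005]
[(array([626., 284.,  90.]), array([ 22., 295.]), 0.69)]
[(array([638., -13.,  39.]), array([ 0., -1.]), 0.5)]
```

Emit:
{"api": "apply_moves", "payload": {"rows": [[0,1,40,0,0,0],[0,1,40,0,0,0],[0,1,40,0,0,0],[0,0,38,0,0,0],[-10,0,0,0,0,0]]}}

```text
time: 4.58
tool_pos: [656.2, 286.2, 72.0]
tcp_rot: [179.9, 0.3, 6.0]
ft_force: [-0.4, 0.3, -0.1]
finger_gap: -0.0
grip_force: 0.0
```

Emit:
{"api": "apply_moves", "payload": {"rows": [[-11,0,0,0,0,0],[-11,0,0,0,0,0],[-11,0,0,0,0,0],[-9,0,0,0,0,0],[-5,0,0,0,0,0]]}}

```text
time: 5.2
tool_pos: [611.0, 283.6, 74.9]
tcp_rot: [-180.0, -0.0, 6.1]
ft_force: [0.6, 0.4, 0.3]
finger_gap: 0.4
grip_force: 0.0
```

Emit:
{"api": "apply_moves", "payload": {"rows": [[-4,0,0,0,0,0],[-4,0,0,0,0,0],[0,0,0,0,0,0],[0,0,0,0,0,0],[0,0,0,0,0,0]]}}

```text
time: 5.82
tool_pos: [603.8, 282.7, 74.5]
tcp_rot: [-180.0, -0.0, 6.1]
ft_force: [0.4, -0.1, 0.5]
finger_gap: -0.1
grip_force: 0.0
```

```bash
python3 -c "
from h import *
go(0,298,70)
for c in('top','side'):
  snap(c)
  print([(np.round(r['xyz']),np.round(todock(r['xyz'])),round(r['confidence'],2)) for r in models.place_of('power_tip',c)])"
```

```text
t 5.8 here dock [ -0.5 296.4] z 74.5 yaw -0.30 F [ 0.4 -0.1  0.5] gap -0
target from tool axes now [ 0.5 -1.6  4.5] after turn [ 0.5 -1.6  4.5] rotvec [-0.    -0.    -0.005]
[(array([614., 512.,   1.]), array([ 35., 524.]), 0.52)]
[(array([623., 284.,  85.]), array([ 19., 296.]), 0.56)]
```

```bash
python3 -c "
from h import *
p,d=snap('side');q,_=snap('wrist')
a=cv2.resize(p[200:300,170:270,::-1],(384,384));cv2.imwrite('pics/s2.png',np.hstack([a,q[...,::-1]])[:, :800])"
```

```text
(no output)
```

View pics/s2.png

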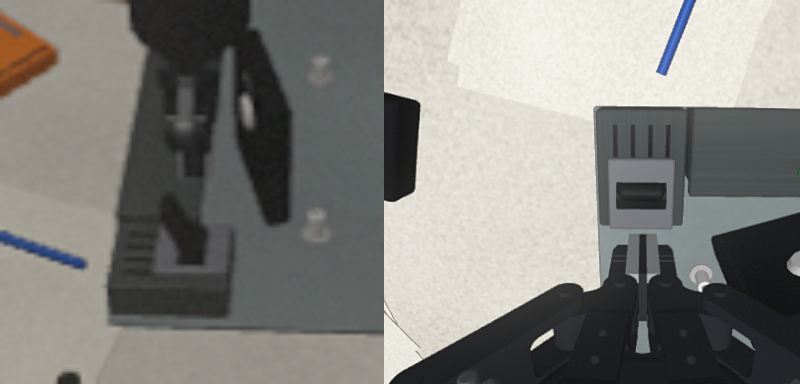

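```bash
cat >> h.py <<'E'
def proj(n,X):
    c=eyes.get_calibration(n)
    return cv2.projectPoints(np.array(X,float).reshape(-1,1,3),cv2.Rodrigues(np.array(c["R"]))[0],np.array(c["t"],float),np.array(c["intrinsics"]),np.array(c["D"]))[0][:,0]
E
python3 -c "
from h import *
s=sense();print(s['tool_pos'],s['joint_pos'])
print(proj('side',[s['tool_pos'],[625,286,86],[600,286,86]]))
p,d=snap('side')
print(np.round(world('side',[(219,235),(219,240),(219,243),(214,256),(220,262)],d)))"
```

```text
[603.67071738 282.66520718  74.58460041] [ 2.06862231e+01  2.20276729e+01  8.07176547e+01 -7.46062993e-04
  7.72552379e+01  1.04625250e+02]
[[220.96851257 255.38162131]
 [212.63874875 252.34533287]
 [221.9847233  253.29690802]]
[[593. 343. 201.]
 [604. 296. 142.]
 [605. 294. 130.]
 [619. 296.  83.]
 [605. 290.  57.]]
```

```bash
python3 -c "
from h import *
p,d=snap('side')
for u in (215,218,221,224):
  print(u);uv=[(u,v) for v in range(236,272,2)]
  W=world('side',uv,d)
  print([(v,*np.round(todock(w)).astype(int).tolist(),int(w[2])) for (_,v),w in zip(uv,W)])
"
```

```text
215
[(236, 6, 353, 193), (238, 8, 337, 172), (240, 25, 201, 42), (242, 25, 204, 37), (244, 23, 219, 42), (246, 23, 225, 40), (248, 22, 234, 41), (250, 16, 286, 83), (252, 15, 295, 84), (254, 15, 300, 82), (256, 14, 305, 80), (258, 14, 306, 73), (260, 14, 311, 71), (262, 15, 308, 60), (264, 16, 297, 42), (266, 16, 304, 42), (268, 15, 315, 45), (270, 15, 319, 42)]
218
[(236, -1, 353, 193), (238, 2, 329, 165), (240, 4, 309, 140), (242, 4, 310, 134), (244, 5, 307, 125), (246, 5, 302, 113), (248, 13, 234, 41), (250, 13, 240, 39), (252, 12, 250, 41), (254, 12, 258, 41), (256, 8, 292, 67), (258, 7, 300, 67), (260, 7, 304, 65), (262, 7, 310, 63), (264, 7, 311, 57), (266, 7, 312, 50), (268, 7, 314, 45), (270, 6, 321, 44)]
221
[(236, -8, 354, 194), (238, -6, 327, 164), (240, -4, 310, 141), (242, -3, 310, 135), (244, -3, 310, 128), (246, -3, 305, 116), (248, 5, 232, 40), (250, 4, 243, 42), (252, 3, 253, 44), (254, 3, 257, 41), (256, 3, 264, 39), (258, 1, 283, 51), (260, 0, 291, 51), (262, 0, 300, 53), (264, -1, 304, 49), (266, -1, 312, 50), (268, -1, 314, 44), (270, -2, 320, 44)]
224
[(236, -12, 321, 165), (238, -11, 301, 140), (240, -11, 304, 136), (242, -10, 304, 129), (244, -10, 304, 122), (246, 0, 190, 8), (248, 0, 197, 6), (250, -1, 205, 6), (252, -1, 211, 4), (254, -2, 221, 5), (256, -3, 230, 6), (258, -3, 240, 7), (260, -7, 286, 46), (262, -8, 291, 44), (264, -8, 298, 43), (266, -9, 305, 43), (268, -9, 313, 44), (270, -10, 320, 44)]
```

```bash
python3 -c "
from h import *
from scipy.spatial.transform import Rotation as T
s=sense();p,d=snap('wrist');c=eyes.get_calibration('wrist');M=np.array(c['mount']);print(np.round(M,2))
uv=[(370,150),(10+100,40),(250,250),(255,265),(255,240),(257,195)]
q=cv2.undistortPoints(np.array(uv,float).reshape(-1,1,2),np.array(c['intrinsics']),np.array(c['D']))[:,0]
z=np.array([d[v,u] for u,v in uv]);P=np.c_[q*z[:,None],z,np.ones(len(z))]@M.T
W=T.from_euler('xyz',s['tcp_rot'],degrees=True).apply(P[:,:3])+s['tool_pos']
print(np.round(z),np.round(P[:,:3]),np.round(W));print(s)
"
```

```text
[[  -0.     -0.95   -0.31   78.5 ]
 [   1.     -0.      0.      1.87]
 [  -0.     -0.31    0.95 -181.26]
 [   0.      0.      0.      1.  ]]
[218. 231. 139. 126. 148. 179.] [[  35.   78.   34.]
 [ 110. -107.   72.]
 [  10.   -2.  -57.]
 [  10.    1.  -70.]
 [  10.    0.  -48.]
 [  19.    1.  -12.]] [[647. 209.  40.]
 [702. 401.   2.]
 [613. 285. 132.]
 [614. 283. 145.]
 [614. 283. 123.]
 [623. 283.  87.]]
{'time': 6.225, 'joint_pos': array([2.06858629e+01, 2.20224741e+01, 8.07227030e+01, 4.32818089e-03,
       7.72555654e+01, 1.04624838e+02]), 'qd': array([ 0.07017095, -0.01806947,  0.03324044,  0.02588782,  0.00985619,
        0.01821384]), 'joint_efforts': array([-7.33414257e-03, -6.76422501e+01, -4.79350448e+01, -4.99590897e-04,
        1.68099259e-04,  2.87927506e-06]), 'tool_pos': array([603.63041909, 282.68278174,  74.59854318]), 'tcp_rot': array([-1.79996103e+02,  1.78443169e-03,  6.06006994e+00]), 'ft_force': array([-0.34355489,  0.76076714,  0.87634245]), 'wrist_torque': array([0.01701922, 0.03517294, 0.02510971]), 'grip_force': 0.0, 'finger_gap': 0.12254526567031476}
```

```bash
cat >> h.py <<'E'
def wpts(uv,d,s,frame='world'):
    from scipy.spatial.transform import Rotation as T
    c=eyes.get_calibration('wrist');M=np.array(c['mount']);uv=np.array(uv)
    q=cv2.undistortPoints(uv.astype(float).reshape(-1,1,2),np.array(c['intrinsics']),np.array(c['D']))[:,0]
    z=d[uv[:,1],uv[:,0]];P=(np.c_[q*z[:,None],z,np.ones(len(z))]@M.T)[:,:3]
    return P if frame=='tool' else T.from_euler('xyz',s['tcp_rot'],degrees=True).apply(P)+s['tool_pos']
E
python3 -c "
from h import *
s=sense();p,d=snap('wrist')
for u in (248,256,264):
  uv=[(u,v) for v in range(210,300,5)];P=wpts(uv,d,s,'tool')
  print(u,[(v,*np.round(w).astype(int).tolist()) for (_,v),w in zip(uv,P)])
"
```

```text
248 [(210, -7, -5, 30), (215, -11, -5, 30), (220, -15, -5, 31), (225, -19, -5, 30), (230, -41, -7, 68), (235, 10, -3, -44), (240, 10, -3, -49), (245, 10, -3, -53), (250, 10, -3, -57), (255, 10, -2, -61), (260, 10, -2, -66), (265, 10, -2, -70), (270, 10, -2, -73), (275, 9, -2, -76), (280, 11, -2, -82), (285, 11, -2, -85), (290, 11, -2, -88), (295, 11, -2, -90)]
256 [(210, -7, 0, 30), (215, -11, 0, 31), (220, -15, 0, 30), (225, -19, 0, 31), (230, -41, 0, 69), (235, 10, 1, -44), (240, 10, 1, -48), (245, 10, 1, -54), (250, 10, 1, -58), (255, 10, 1, -62), (260, 10, 1, -66), (265, 10, 1, -71), (270, 10, 1, -74), (275, 9, 1, -76), (280, 7, 1, -76), (285, 5, 1, -76), (290, 3, 1, -76), (295, 0, 1, -76)]
264 [(210, -7, 6, 31), (215, -11, 6, 31), (220, -16, 6, 32), (225, -19, 6, 31), (230, -41, 7, 69), (235, 10, 5, -43), (240, 10, 5, -48), (245, 10, 4, -53), (250, 11, 4, -59), (255, 10, 4, -62), (260, 10, 4, -66), (265, 10, 4, -70), (270, 11, 4, -75), (275, 10, 4, -76), (280, 7, 4, -76), (285, 6, 4, -78), (290, 6, 4, -81), (295, 6, 4, -84)]
```

Emit:
{"api": "apply_moves", "payload": {"rows": [[31,0,0,0,0,0],[31,0,0,0,0,0],[0,0,25,0,0,0],[0,0,20,0,0,0],[0,0,0,0,0,0]]}}

```text
time: 6.95
tool_pos: [662.7, 288.5, 26.2]
tcp_rot: [179.9, 0.3, 6.1]
ft_force: [-0.1, 0.3, -0.2]
finger_gap: -0.6
grip_force: 0.0
```

Emit:
{"api": "apply_moves", "payload": {"rows": [[-12,0,0,0,0,0],[-10,0,0,0,0,0],[-8,0,0,0,0,0],[-8,0,0,0,0,0],[0,0,0,0,0,0]]}}

```text
time: 7.58
tool_pos: [627.0, 285.3, 29.9]
tcp_rot: [-180.0, 0.0, 6.1]
ft_force: [-0.4, 0.3, -0.6]
finger_gap: -0.0
grip_force: 0.0
```

Emit:
{"api": "apply_moves", "payload": {"rows": [[-8,0,0,0,0,0],[-7,0,0,0,0,0],[-6,0,0,0,0,0],[0,0,0,0,0,0],[0,0,0,0,0,0]]}}

```text
time: 8.2
tool_pos: [608.4, 283.1, 30.5]
tcp_rot: [-180.0, -0.2, 6.0]
ft_force: [8.9, 0.3, -0.8]
finger_gap: 0.3
grip_force: 3.9
```

```bash
python3 -c "
from h import *
go(0,298,30)
for c in('side','wrist'):
  snap(c,c+'3.png')
  print([(np.round(r['xyz']),np.round(todock(r['xyz'])),round(r['confidence'],2)) for r in models.place_of('power_tip',c)])"
```

```text
t 8.2 here dock [  4.2 296.4] z 30.5 yaw -0.31 F [ 8.9  0.3 -0.8] gap 0
target from tool axes now [-4.2 -1.6  0.4] after turn [-4.2 -1.6  0.5] rotvec [-0.    -0.004 -0.005]
[(array([588., 281.,  82.]), array([-16., 297.]), 0.45)]
[]
```

Emit:
{"api": "apply_moves", "payload": {"rows": [[15,0,-10,0,0,0],[10,0,-50,0,0,0],[0,0,-40,0,0,0],[-4,46,0,0,0,-0.14],[-4,46,0,0,0,-0.14]]}}

```text
time: 9.02
tool_pos: [638.7, 193.5, 129.8]
tcp_rot: [-180.0, 0.0, 22.5]
ft_force: [1.1, -0.2, 0.5]
finger_gap: 0.0
grip_force: 0.0
```

```bash
python3 -c "
from h import *
go(8,203,52,16)
units('top')
for c in('side','wrist'):
  snap(c)
  print([(np.round(r['xyz']),np.round(todock(r['xyz'])),round(r['confidence'],2)) for r in models.place_of('power_tip',c)])
"
```

```text
t 9.0 here dock [ 24.3 204. ] z 129.8 yaw 16.11 F [ 1.1 -0.2  0.5] gap 0
target from tool axes now [-15.9  -3.6  77.8] after turn [-16.   -3.5  77.8] rotvec [-0.     0.001  0.002]
top conf 0.71 n 201 dock c [-61.8 166.7] wh [149.  92.] ang 50.0 z pct [  7. 113. 126.] box x [-145.   -7.] y [136. 248.]
top conf 0.61 n 779 dock c [-116.2 -199.1] wh [113. 106.] ang 13.5 z pct [18. 26. 33.] box x [-180.  -55.] y [-259. -138.]
[(array([587., 280.,  86.]), array([-18., 296.]), 0.45), (array([ 596., -202.,   11.]), array([ -62., -185.]), 0.2)]
[(array([586., 283.,  86.]), array([-18., 299.]), 0.75)]
```

Emit:
{"api": "apply_moves", "payload": {"rows": [[-5,-2,40,0,0,0],[-5,-2,38,0,0,0],[-10,0,0,0,0,0],[-10,0,0,0,0,0],[-6,0,0,0,0,0]]}}

```text
time: 9.95
tool_pos: [605.8, 184.4, 54.2]
tcp_rot: [180.0, -0.2, 22.1]
ft_force: [-0.1, 0.4, 0.8]
finger_gap: 0.1
grip_force: 0.0
```

Emit:
{"api": "apply_moves", "payload": {"rows": [[-6,0,0,0,0,0],[-6,0,0,0,0,0],[-6,0,0,0,0,0],[-6,0,0,0,0,0],[-6,0,0,0,0,0]]}}

```text
time: 10.58
tool_pos: [578.2, 172.9, 53.4]
tcp_rot: [180.0, -0.2, 22.1]
ft_force: [0.1, -0.1, 9.2]
finger_gap: 0.2
grip_force: 3.9
```

Emit:
{"api": "apply_moves", "payload": {"rows": [[-6,0,0,0,0,0],[-4,0,0,0,0,0],[0,0,0,0,0,0],[0,0,0,0,0,0],[0,0,-20,0,0,0]]}}

```text
time: 11.2
tool_pos: [566.1, 168.6, 70.6]
tcp_rot: [-180.0, 0.2, 22.1]
ft_force: [-0.1, -0.2, -0.6]
finger_gap: -0.0
grip_force: 0.0
```

```bash
python3 -c "
from h import *
go(-200,198,52,0)
units('top');units('side')
"
```

```text
t 11.2 here dock [-50.6 187.2] z 70.6 yaw 15.74 F [-0.1 -0.2 -0.6] gap -0
target from tool axes now [-140.8  -50.9   19.1] after turn [-149.4  -10.8   18.6] rotvec [-0.     0.003  0.275]
top conf 0.89 n 786 dock c [-117.1 -202.5] wh [114. 112.] ang 12.1 z pct [16. 25. 33.] box x [-180.  -55.] y [-266. -139.]
top conf 0.75 n 242 dock c [-83.2 198.9] wh [70. 73.] ang 8.4 z pct [ 32.  92. 112.] box x [-120.  -46.] y [160. 239.]
top conf 0.68 n 7641 dock c [-92.   31.5] wh [611. 299.] ang 89.4 z pct [-1.  7. 44.] box x [-242.   58.] y [-273.  338.]
side conf 0.93 n 378 dock c [-126.9  -52.3] wh [494.  83.] ang 87.7 z pct [10. 26. 29.] box x [-173.  -84.] y [-299.  193.]
side conf 0.64 n 1065 dock c [-90.7 157.1] wh [107. 156.] ang 17.8 z pct [23. 39. 54.] box x [-162.  -34.] y [ 80. 242.]
```

Emit:
{"api": "apply_moves", "payload": {"rows": [[0,0,-50,0,0,0],[0,0,0,0,0,0.14],[-20,0,0,0,0,0.135],[-50,-2,0,0,0,0],[-50,-2,0,0,0,0]], "fingers": 60}}

```text
time: 12.02
tool_pos: [446.8, 156.7, 120.7]
tcp_rot: [180.0, 0.1, 6.3]
ft_force: [-0.7, 0.4, 0.8]
finger_gap: 59.8
grip_force: 0.0
```

Emit:
{"api": "apply_moves", "payload": {"rows": [[-50,-2,0,0,0,0],[-50,-2,0,0,0,0],[0,0,0,0,0,0],[0,0,0,0,0,0],[0,0,0,0,0,0]]}}

```text
time: 12.65
tool_pos: [349.6, 150.0, 121.8]
tcp_rot: [180.0, -0.0, 6.3]
ft_force: [-0.3, -0.2, -0.3]
finger_gap: 59.7
grip_force: 0.0
```

```bash
python3 -c "
from h import *
go(-220,190,-31,0)
units('top')
s=sense();p,d=snap('wrist','w4.png')
for r in models.cut_out('unit','wrist'):
  v,u=np.nonzero(r['pixels']);W=wpts(np.c_[u,v],d,s);k=W[:,2]>18;q=todock(W[k]);print(r['confidence'],cv2.minAreaRect(q.astype(np.float32)),np.percentile(W[:,2],[5,50,95]))
uv=[(u,v) for v in range(190,384,3) for u in range(60,450,6)];P=wpts(uv,d,s,'tool');k=(P[:,2]<0)
print(P[k,2].max(),np.round(P[k][np.argsort(-P[k,2])[:40:4]]))
"
```

```text
t 12.7 here dock [-267.8  192.8] z 121.8 yaw -0.03 F [-0.3 -0.2 -0.3] gap 60
target from tool axes now [ 47.8   2.7 152.8] after turn [ 47.8   2.8 152.8] rotvec [ 0. -0. -0.]
top conf 0.76 n 771 dock c [-133.1  161.9] wh [167. 108.] ang 16.0 z pct [17. 26. 33.] box x [-213.  -43.] y [103. 233.]
top conf 0.65 n 741 dock c [-116.1 -197.8] wh [112. 103.] ang 13.5 z pct [18. 25. 33.] box x [-179.  -54.] y [-258. -136.]
0.97 ((-143.30032348632812, 155.75277709960938), (66.23369598388672, 103.00786590576172), 17.977394104003906) [24.33529796 25.98815872 28.13594956]
-47.46630414712871 [[  9.  32. -47.]
 [  6. -28. -50.]
 [  6.  43. -50.]
 [  5. -28. -51.]
 [  2.  32. -51.]
 [  4.  32. -52.]
 [ 10.  36. -53.]
 [ -0. -28. -54.]
 [ -3. -28. -54.]
 [ -4.  32. -54.]]
```

View pics/w4.png

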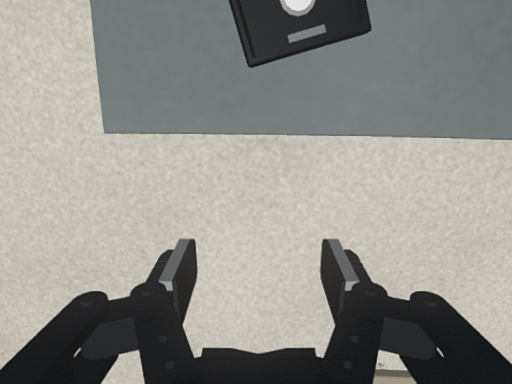

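Emit:
{"api": "apply_moves", "payload": {"rows": [[0,0,0,0,0,-0.175],[0,0,0,0,0,-0.175],[0,0,0,0,0,-0.175],[0,0,0,0,0,-0.175],[0,0,0,0,0,-0.175]], "fingers": 40}}

```text
time: 13.48
tool_pos: [348.9, 149.9, 121.5]
tcp_rot: [-180.0, 0.0, 56.8]
ft_force: [0.0, -0.4, -0.1]
finger_gap: 39.8
grip_force: 0.0
```

Emit:
{"api": "apply_moves", "payload": {"rows": [[0,0,0,0,0,-0.174],[0,0,0,0,0,-0.174],[0,0,0,0,0,-0.174],[0,0,0,0,0,-0.174],[0,0,0,0,0,0]]}}

```text
time: 14.1
tool_pos: [348.8, 149.9, 121.5]
tcp_rot: [-180.0, 0.0, 96.3]
ft_force: [0.3, 0.2, 0.3]
finger_gap: 40.0
grip_force: 0.0
```

```bash
python3 -c "
from h import *
go(-128,76,-34,90)"
```

```text
t 14.1 here dock [-268.6  192.8] z 121.5 yaw 89.93 F [0.3 0.2 0.3] gap 40
target from tool axes now [-116.6  140.8  155.4] after turn [-116.8  140.6  155.5] rotvec [-0.001  0.    -0.001]
```

Go over to the approach point, part way down, and look.

Emit:
{"api": "apply_moves", "payload": {"rows": [[-39,0,0,0,0,0],[-39,0,0,0,0,0],[-39,30,0,0,0,0],[0,55,0,0,0,0],[0,55,0,0,0,0]]}}

```text
time: 14.72
tool_pos: [502.9, 48.4, 121.6]
tcp_rot: [180.0, 0.0, 96.0]
ft_force: [-0.3, -1.0, 1.1]
finger_gap: 39.8
grip_force: 0.0
```

Emit:
{"api": "apply_moves", "payload": {"rows": [[0,0,30,0,0,0],[0,0,30,0,0,0],[0,0,20,0,0,0],[0,0,0,0,0,0],[0,0,0,0,0,0]]}}

```text
time: 15.35
tool_pos: [501.5, 49.2, 42.5]
tcp_rot: [179.9, 0.0, 96.2]
ft_force: [0.6, 0.2, 0.3]
finger_gap: 39.9
grip_force: 0.0
```

```bash
cat >> h.py <<'E'
def wunit(f=None):
    s=sense();p,d=snap('wrist',f)
    for r in models.cut_out('unit','wrist'):
        v,u=np.nonzero(r['pixels']);W=wpts(np.c_[u,v],d,s);k=(W[:,2]>20)&(W[:,2]<29);q=todock(W[k])
        if len(q)<50: continue
        b=cv2.minAreaRect(q.astype(np.float32));print('wrist unit %.2f'%r['confidence'],np.round(b[0],1),np.round(b[1]),round(b[2],1),'corners',np.round(cv2.boxPoints(b)).tolist(),'z',np.median(W[k,2]))
    return s,p,d
E
python3 -c "
from h import *
go(-128,76,-34,90)
s,p,d=wunit('w5.png')
print('post',[(np.round(todock(r['xyz'])),round(r['xyz'][2]),r['confidence']) for r in models.place_of('post','wrist')])
uv=[(u,v) for v in range(190,384,3) for u in range(60,450,6)];P=wpts(uv,d,s,'tool');k=(P[:,2]<0)
print(np.round(P[k][np.argsort(-P[k,2])[:40:4]]))
"
```

```text
t 15.3 here dock [-128.1   75.7] z 42.5 yaw 89.89 F [0.6 0.2 0.3] gap 40
target from tool axes now [ 0.3 -0.  76.5] after turn [ 0.3  0.1 76.5] rotvec [ 0.001  0.    -0.002]
wrist unit 0.88 [-109.3  164.2] [112. 103.] 16.4 corners [[-178.0, 198.0], [-149.0, 99.0], [-41.0, 131.0], [-70.0, 229.0]] z 25.985215572644368
post [(array([-86.,  55.]), 31, 0.86)]
[[  5.  19. -41.]
 [ -1.  19. -42.]
 [ -4.  19. -44.]
 [  5. -21. -45.]
 [  9.  21. -46.]
 [ -1. -21. -47.]
 [ -2. -21. -47.]
 [  5.  30. -48.]
 [ -9. -21. -49.]
 [  9. -25. -50.]]
```

View pics/w5.png

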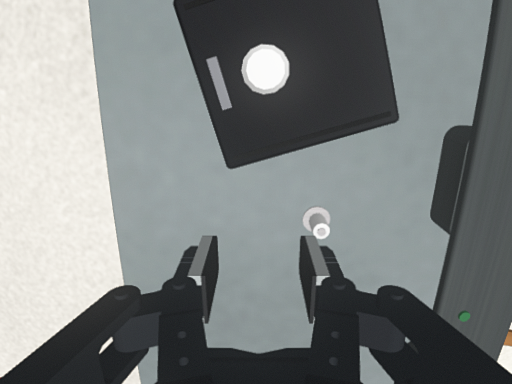

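Emit:
{"api": "apply_moves", "payload": {"rows": [[4,16,0,0,0,0],[0,0,20,0,0,0],[0,0,20,0,0,0],[0,0,20,0,0,0],[0,0,13,0,0,0]]}}

```text
time: 16.12
tool_pos: [516.5, 54.9, -31.6]
tcp_rot: [180.0, 0.0, 96.3]
ft_force: [0.2, 1.0, 0.9]
finger_gap: 39.8
grip_force: 0.0
```

Emit:
{"api": "apply_moves", "payload": {"rows": [[5,0,0,0,0,0],[4,0,0,0,0,0],[4,0,0,0,0,0],[4,0,0,0,0,0],[4,0,0,0,0,0]]}}

```text
time: 16.75
tool_pos: [514.3, 75.8, -31.0]
tcp_rot: [180.0, 0.0, 96.4]
ft_force: [0.3, -2.4, 2.0]
finger_gap: 40.1
grip_force: 1.2
```

```bash
python3 -c "
from h import *
go(-112,120,-31,90)
wunit()
"
```

```text
t 16.8 here dock [-112.4  100.7] z -31.0 yaw 90.01 F [ 0.3 -2.4  2. ] gap 40
target from tool axes now [19.3  0.4  0. ] after turn [19.3  0.4  0. ] rotvec [0.001 0.001 0.   ]
wrist unit 0.63 [-108.2  170.2] [112. 102.] 13.2 corners [[-174.0, 207.0], [-151.0, 108.0], [-42.0, 133.0], [-65.0, 233.0]] z 26.002215463459162
```

Emit:
{"api": "apply_moves", "payload": {"rows": [[4,0,0,0,0,0],[4,0,0,0,0,0],[4,0,0,0,0,0],[4,0,0,0,0,0],[0,0,0,0,0,0]]}}

```text
time: 17.48
tool_pos: [512.0, 92.3, -31.6]
tcp_rot: [-180.0, -0.0, 96.4]
ft_force: [0.9, -0.3, 0.3]
finger_gap: 40.1
grip_force: 0.0
```

```bash
python3 -c "
from h import *
go(-112,122,-31,90)
wunit()
"
```

```text
t 17.5 here dock [-112.8  117.4] z -31.6 yaw 90.02 F [ 0.9 -0.3  0.3] gap 40
target from tool axes now [ 4.6  0.8 -0.6] after turn [ 4.6  0.8 -0.6] rotvec [-0.    -0.001  0.   ]
wrist unit 0.95 [-101.6  180.4] [113.  98.] 6.0 corners [[-163.0, 223.0], [-152.0, 126.0], [-40.0, 138.0], [-51.0, 235.0]] z 25.96290165835369
```

Emit:
{"api": "apply_moves", "payload": {"rows": [[3,0,0,0,0,0],[3,0,0,0,0,0],[0,0,0,0,0,0],[0,0,0,0,0,0],[0,0,0,0,0,0]]}}

```text
time: 18.2
tool_pos: [511.7, 97.9, -31.3]
tcp_rot: [180.0, -0.0, 96.4]
ft_force: [-1.1, -0.7, 0.2]
finger_gap: 40.0
grip_force: 0.0
```

```bash
python3 -c "
from h import *
go(-112,122,-31,90)
s,p,d=wunit('w6.png')
print('post',[(np.round(todock(r['xyz'])),round(r['xyz'][2]),r['confidence']) for r in models.place_of('post','wrist')])
"
```

```text
t 18.2 here dock [-112.5  123. ] z -31.3 yaw 90.00 F [-1.1 -0.7  0.2] gap 40
target from tool axes now [-1.   0.5 -0.3] after turn [-1.   0.5 -0.3] rotvec [ 0. -0.  0.]
wrist unit 0.85 [-97.5 181.7] [112.  97.] 1.1 corners [[-155.0, 229.0], [-153.0, 132.0], [-40.0, 134.0], [-42.0, 231.0]] z 25.982704398990922
post []
```

View pics/w6.png

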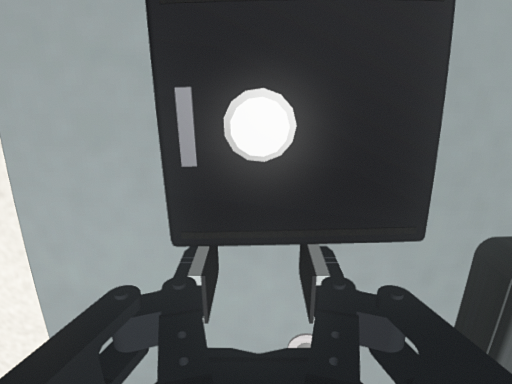

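Emit:
{"api": "apply_moves", "payload": {"rows": [[-8,0,0,0,0,0],[0,0,-45,0,0,0],[0,0,-40,0,0,0],[0,-40,0,0,0,0.174],[0,0,0,0,0,0.174]], "fingers": 50}}

```text
time: 18.98
tool_pos: [470.3, 84.7, 53.2]
tcp_rot: [-179.9, 0.0, 76.1]
ft_force: [-0.9, 0.5, 0.0]
finger_gap: 50.4
grip_force: 0.0
```

Emit:
{"api": "apply_moves", "payload": {"rows": [[0,0,0,0,0,0.175],[0,0,0,0,0,0.175],[0,0,0,0,0,0.175],[0,0,0,0,0,0.175],[0,0,0,0,0,0.175]]}}

```text
time: 19.6
tool_pos: [472.7, 84.8, 53.6]
tcp_rot: [180.0, -0.0, 25.9]
ft_force: [-0.2, -0.2, 0.6]
finger_gap: 49.7
grip_force: 0.0
```

Emit:
{"api": "apply_moves", "payload": {"rows": [[0,0,0,0,0,0.175],[0,0,0,0,0,0.174],[-42,0,0,0,0,0],[0,-35,0,0,0,0],[0,-34,0,0,0,0]]}}

```text
time: 20.23
tool_pos: [423.1, 149.3, 53.6]
tcp_rot: [180.0, -0.0, 6.2]
ft_force: [0.4, -0.1, 0.8]
finger_gap: 49.8
grip_force: 0.0
```

```bash
python3 -c "
from h import *
go(-182,185,-31,0)
wunit()
"
```

```text
t 20.2 here dock [-194.9  183.9] z 53.6 yaw -0.16 F [ 0.4 -0.1  0.8] gap 50
target from tool axes now [12.8 -1.1 84.6] after turn [12.9 -1.1 84.6] rotvec [ 0.    -0.001 -0.003]
wrist unit 0.70 [-110.5  184.8] [ 86. 105.] 1.0 corners [[-154.0, 236.0], [-153.0, 132.0], [-67.0, 133.0], [-68.0, 238.0]] z 25.942340608813
```

Emit:
{"api": "apply_moves", "payload": {"rows": [[0,-1,45,0,0,0],[0,0,39,0,0,0],[10,0,0,0,0,0],[10,0,0,0,0,0],[10,0,0,0,0,0]]}}

```text
time: 20.95
tool_pos: [454.7, 153.4, -29.5]
tcp_rot: [-180.0, -0.1, 6.3]
ft_force: [-4.7, 0.7, 0.4]
finger_gap: 50.0
grip_force: 1.1
```

Emit:
{"api": "apply_moves", "payload": {"rows": [[7,0,0,0,0,0],[7,0,0,0,0,0],[7,0,0,0,0,0],[7,0,0,0,0,0],[7,0,0,0,0,0]]}}

```text
time: 21.58
tool_pos: [488.1, 157.5, -30.4]
tcp_rot: [180.0, 0.0, 6.3]
ft_force: [-4.8, 0.4, 3.6]
finger_gap: 50.1
grip_force: 2.0
```

Emit:
{"api": "apply_moves", "payload": {"rows": [[7,0,0,0,0,0],[7,0,0,0,0,0],[7,0,0,0,0,0],[7,0,0,0,0,0],[7,0,0,0,0,0]]}}

```text
time: 22.2
tool_pos: [523.1, 161.3, -30.4]
tcp_rot: [-180.0, 0.0, 6.3]
ft_force: [-4.6, -0.8, 3.4]
finger_gap: 50.2
grip_force: 2.1
```

```bash
python3 -c "
from h import *
go(-72,185,-31,0)
wunit()
"
```

```text
t 22.2 here dock [-94.2 184.7] z -30.4 yaw -0.07 F [-4.6 -0.8  3.4] gap 50
target from tool axes now [22.2 -0.3  0.6] after turn [22.2 -0.3  0.6] rotvec [-0.     0.    -0.001]
wrist unit 0.91 [-41.5 183.7] [104.  85.] 89.3 corners [[-85.0, 132.0], [0.0, 131.0], [2.0, 235.0], [-83.0, 236.0]] z 26.015050153543477
```

Emit:
{"api": "apply_moves", "payload": {"rows": [[6,0,0,0,0,0],[6,0,0,0,0,0],[5,0,0,0,0,0],[3,0,0,0,0,0],[0,0,0,0,0,0]]}}

```text
time: 22.92
tool_pos: [543.1, 163.5, -30.3]
tcp_rot: [-180.0, -0.0, 6.3]
ft_force: [0.2, 0.4, -0.6]
finger_gap: 50.2
grip_force: 0.0
```

Emit:
{"api": "apply_moves", "payload": {"rows": [[1,0,0,0,0,0],[1,0,0,0,0,0],[1,0,0,0,0,0],[0,0,0,0,0,0],[0,0,0,0,0,0]]}}

```text
time: 23.55
tool_pos: [544.0, 163.6, -30.6]
tcp_rot: [180.0, 0.2, 6.3]
ft_force: [-9.5, -0.5, 7.1]
finger_gap: 50.0
grip_force: 4.7
```

Emit:
{"api": "apply_moves", "payload": {"rows": [[1,0,0,0,0,0],[0,0,0,0,0,0],[0,0,0,0,0,0],[-15,0,0,0,0,0],[0,0,-40,0,0,0]]}}

```text
time: 24.18
tool_pos: [527.5, 161.4, 6.2]
tcp_rot: [180.0, 0.4, 6.3]
ft_force: [1.1, -0.4, 0.5]
finger_gap: 50.0
grip_force: 0.0
```

```bash
python3 -c "
from h import *
go(-120,-90,60,90)
wunit('w7.png'); units('top')
"
```

```text
t 24.2 here dock [-89.8 184.4] z 6.2 yaw -0.06 F [ 1.1 -0.4  0.5] gap 50
target from tool axes now [-30.3 274.5 -53.4] after turn [-274.4  -30.2  -53.8] rotvec [-0.005  0.006 -1.572]
wrist unit 0.74 [-31.1 183.9] [104.  63.] 89.7 corners [[-63.0, 132.0], [0.0, 132.0], [1.0, 236.0], [-62.0, 236.0]] z 26.04392344727612
top conf 0.96 n 797 dock c [ -85.9 -205.3] wh [116. 112.] ang 13.3 z pct [17. 25. 33.] box x [-153.  -20.] y [-268. -141.]
```

View pics/w7.png

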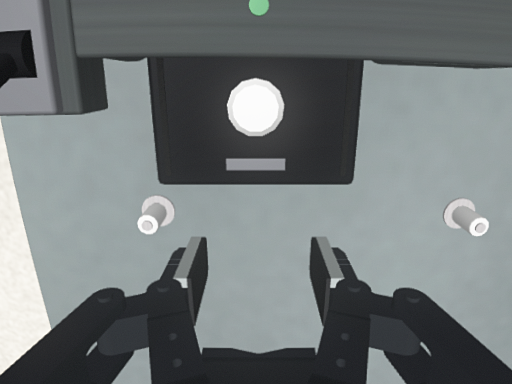

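Emit:
{"api": "apply_moves", "payload": {"rows": [[0,0,-50,0,0,0],[0,58,-10,0,0,0],[0,60,0,0,0,0],[0,60,0,0,0,0],[0,60,0,0,0,0]], "fingers": 40}}

```text
time: 25.0
tool_pos: [557.2, -76.1, 68.5]
tcp_rot: [-180.0, 0.0, 6.3]
ft_force: [0.0, 0.6, -0.7]
finger_gap: 40.1
grip_force: 0.0
```

Emit:
{"api": "apply_moves", "payload": {"rows": [[0,0,0,0,0,-0.175],[0,0,0,0,0,-0.175],[0,0,0,0,0,-0.175],[0,0,0,0,0,-0.175],[0,0,0,0,0,-0.175]]}}

```text
time: 25.62
tool_pos: [557.0, -74.3, 68.1]
tcp_rot: [-179.9, 0.0, 56.7]
ft_force: [-0.5, 0.6, 1.0]
finger_gap: 40.2
grip_force: 0.0
```

Emit:
{"api": "apply_moves", "payload": {"rows": [[0,0,0,0,0,-0.174],[0,0,0,0,0,-0.174],[0,0,0,0,0,-0.174],[0,0,0,0,0,-0.174],[-40,0,0,0,0,0]]}}

```text
time: 26.25
tool_pos: [561.5, -112.4, 68.1]
tcp_rot: [-179.9, -0.1, 96.6]
ft_force: [0.0, 0.1, -0.7]
finger_gap: 40.3
grip_force: 0.0
```

Emit:
{"api": "apply_moves", "payload": {"rows": [[-50,0,0,0,0,0],[-50,0,0,0,0,0],[-50,0,0,0,0,0],[-50,0,0,0,0,0],[0,0,0,0,0,0]]}}

```text
time: 26.88
tool_pos: [583.0, -316.5, 67.8]
tcp_rot: [-179.9, 0.0, 96.1]
ft_force: [0.4, 1.3, 0.1]
finger_gap: 39.9
grip_force: 0.0
```

```bash
python3 -c "
from h import *
go(-93,-292,-31,90)
wunit('w8.png')
"
```

```text
t 26.9 here dock [ -87.5 -296.7] z 67.8 yaw 89.72 F [0.4 1.3 0.1] gap 40
target from tool axes now [ 4.7 -5.4 98.8] after turn [ 4.7 -5.5 98.8] rotvec [-0.001  0.    -0.005]
wrist unit 0.69 [ -85.9 -206.3] [112. 103.] 12.7 corners [[-152.0, -168.0], [-129.0, -269.0], [-20.0, -244.0], [-42.0, -144.0]] z 25.964417227742338
```

Emit:
{"api": "apply_moves", "payload": {"rows": [[0,-5,35,0,0,0],[0,0,35,0,0,0],[0,0,29,0,0,-0.005],[8,0,0,0,0,0],[6,0,0,0,0,0]]}}

```text
time: 27.6
tool_pos: [578.0, -298.3, -28.4]
tcp_rot: [180.0, 0.0, 96.6]
ft_force: [-0.1, 0.4, 0.1]
finger_gap: 39.9
grip_force: 0.0
```

Emit:
{"api": "apply_moves", "payload": {"rows": [[4,0,0,0,0,0],[4,0,0,0,0,0],[4,0,0,0,0,0],[4,0,0,0,0,0],[4,0,0,0,0,0]]}}

```text
time: 28.22
tool_pos: [575.2, -279.8, -29.1]
tcp_rot: [180.0, 0.0, 96.6]
ft_force: [-1.3, -4.9, 2.7]
finger_gap: 40.1
grip_force: 1.9
```

Emit:
{"api": "apply_moves", "payload": {"rows": [[4,0,0,0,0,0],[4,0,0,0,0,0],[0,0,0,0,0,0],[0,0,0,0,0,0],[0,0,0,0,0,0]]}}

```text
time: 28.85
tool_pos: [573.9, -271.1, -29.9]
tcp_rot: [-180.0, -0.1, 96.6]
ft_force: [-1.4, -0.5, 0.6]
finger_gap: 40.2
grip_force: 0.0
```

```bash
python3 -c "
from h import *
go(-93,-247.5,-31,90)
wunit()
"
```

```text
t 28.9 here dock [ -91.5 -250.6] z -29.9 yaw 90.23 F [-1.4 -0.5  0.6] gap 40
target from tool axes now [ 3.1 -1.5  1.1] after turn [ 3.1 -1.5  1.1] rotvec [-0.001 -0.001  0.004]
wrist unit 0.57 [ -80.5 -190.1] [112.  98.] 3.2 corners [[-139.0, -144.0], [-134.0, -242.0], [-22.0, -236.0], [-27.0, -138.0]] z 25.9898190361804
```

Emit:
{"api": "apply_moves", "payload": {"rows": [[3,0,0,0,0,0],[0.5,0,0,0,0,0],[0,0,0,0,0,0],[0,0,0,0,0,0],[0,0,0,0,0,0]]}}

```text
time: 29.58
tool_pos: [573.9, -268.1, -29.3]
tcp_rot: [180.0, -0.0, 96.6]
ft_force: [-0.5, -0.1, -0.0]
finger_gap: 40.1
grip_force: 0.0
```

```bash
python3 -c "
from h import *
go(-93,-247.5,-31,90)
wunit()
"
```

```text
t 29.6 here dock [ -91.2 -247.7] z -29.3 yaw 90.23 F [-0.5 -0.1 -0. ] gap 40
target from tool axes now [ 0.2 -1.8  1.7] after turn [ 0.2 -1.8  1.7] rotvec [ 0.    -0.     0.004]
wrist unit 0.62 [ -79.4 -188. ] [112.  98.] 2.4 corners [[-137.0, -141.0], [-133.0, -239.0], [-21.0, -234.0], [-26.0, -137.0]] z 25.97843175345664
```

Emit:
{"api": "apply_moves", "payload": {"rows": [[-10,0,0,0,0,0],[0,0,-45,0,0,0],[0,-45,-40,0,0,0],[0,-44,0,0,0,0],[0,0,0,0,0,0.175]], "fingers": 50}}

```text
time: 30.3
tool_pos: [483.9, -289.3, 55.8]
tcp_rot: [-179.9, 0.0, 86.3]
ft_force: [0.9, -0.1, 0.1]
finger_gap: 49.8
grip_force: 0.0
```

Emit:
{"api": "apply_moves", "payload": {"rows": [[0,0,0,0,0,0.175],[0,0,0,0,0,0.175],[0,0,0,0,0,0.175],[0,0,0,0,0,0.175],[0,0,0,0,0,0.175]]}}

```text
time: 30.92
tool_pos: [486.6, -289.1, 55.8]
tcp_rot: [180.0, -0.0, 36.1]
ft_force: [-0.9, -0.6, -0.6]
finger_gap: 49.5
grip_force: 0.0
```

Emit:
{"api": "apply_moves", "payload": {"rows": [[0,0,0,0,0,0.175],[0,0,0,0,0,0.175],[0,0,0,0,0,0.174],[0,-36,0,0,0,0],[0,-36,0,0,0,0]]}}

```text
time: 31.55
tool_pos: [478.4, -217.0, 55.8]
tcp_rot: [180.0, -0.0, 6.3]
ft_force: [1.1, 0.8, -0.7]
finger_gap: 50.1
grip_force: 0.0
```

```bash
python3 -c "
from h import *
go(-182,-185,-30,0)
wunit()
"
```

```text
t 31.6 here dock [-180.4 -186.2] z 55.8 yaw -0.03 F [ 1.1  0.8 -0.7] gap 50
target from tool axes now [-1.6 -1.2 85.8] after turn [-1.6 -1.2 85.8] rotvec [ 0.    -0.    -0.001]
wrist unit 0.64 [ -94.8 -185.1] [ 83. 106.] 0.6 corners [[-137.0, -132.0], [-136.0, -239.0], [-53.0, -238.0], [-54.0, -131.0]] z 25.954531568992305
wrist unit 0.37 [-127.2 -171.9] [125.  45.] 66.2 corners [[-173.0, -220.0], [-132.0, -238.0], [-81.0, -124.0], [-123.0, -106.0]] z 27.235794503361145
```

Emit:
{"api": "apply_moves", "payload": {"rows": [[0,-1,45,0,0,0],[0,0,40,0,0,0],[10,0,0,0,0,0],[10,0,0,0,0,0],[8,0,0,0,0,0]]}}

```text
time: 32.28
tool_pos: [508.6, -213.7, -27.5]
tcp_rot: [179.9, -0.2, 6.4]
ft_force: [0.1, -0.6, 0.4]
finger_gap: 50.0
grip_force: 0.0
```

Emit:
{"api": "apply_moves", "payload": {"rows": [[7,0,0,0,0,0],[7,0,0,0,0,0],[7,0,0,0,0,0],[7,0,0,0,0,0],[7,0,0,0,0,0]]}}

```text
time: 32.9
tool_pos: [540.9, -209.0, -29.1]
tcp_rot: [180.0, 0.1, 6.4]
ft_force: [-5.1, -0.5, 5.6]
finger_gap: 49.9
grip_force: 2.8
```

Emit:
{"api": "apply_moves", "payload": {"rows": [[7,0,0,0,0,0],[7,0,0,0,0,0],[7,0,0,0,0,0],[7,0,0,0,0,0],[5,0,0,0,0,0]]}}

```text
time: 33.52
tool_pos: [573.8, -205.3, -29.1]
tcp_rot: [180.0, 0.0, 6.4]
ft_force: [-6.3, -1.2, 5.3]
finger_gap: 49.6
grip_force: 2.9
```

```bash
python3 -c "
from h import *
go(-72,-185,-30,0)
wunit()
"
```

```text
t 33.5 here dock [ -84.3 -185.2] z -29.1 yaw 0.05 F [-6.3 -1.2  5.3] gap 50
target from tool axes now [12.3 -0.2  0.8] after turn [12.3 -0.2  0.9] rotvec [0.    0.001 0.001]
wrist unit 0.86 [ -39.5 -186.5] [104.  70.] 89.7 corners [[-75.0, -238.0], [-5.0, -239.0], [-4.0, -135.0], [-74.0, -134.0]] z 26.038062204687975
wrist unit 0.63 [ -50.  -166.5] [171.  91.] 89.3 corners [[-96.0, -251.0], [-6.0, -253.0], [-4.0, -82.0], [-94.0, -81.0]] z 26.934295820978107
```

Emit:
{"api": "apply_moves", "payload": {"rows": [[5,0,0,0,0,0],[4,0,0,0,0,0],[2,0,0,0,0,0],[1,0,0,0,0,0],[0,0,0,0,0,0]]}}

```text
time: 34.25
tool_pos: [580.2, -204.2, -29.7]
tcp_rot: [-179.9, 0.6, 6.4]
ft_force: [-29.6, -1.1, 22.9]
finger_gap: 49.7
grip_force: 15.3
```

Emit:
{"api": "apply_moves", "payload": {"rows": [[1,0,0,0,0,0],[1,0,0,0,0,0],[0,0,0,0,0,0],[0,0,0,0,0,0],[0,0,0,0,0,0]]}}

```text
time: 34.88
tool_pos: [580.1, -204.2, -29.7]
tcp_rot: [-179.8, 0.8, 6.4]
ft_force: [-40.5, -1.8, 30.2]
finger_gap: 49.5
grip_force: 20.5
```

Emit:
{"api": "apply_moves", "payload": {"rows": [[-8,0,0,0,0,0],[-12,0,0,0,0,0],[0,0,-40,0,0,0],[0,0,0,0,0,0],[0,0,0,0,0,0]]}}

```text
time: 35.5
tool_pos: [568.0, -205.8, 10.6]
tcp_rot: [180.0, -0.0, 6.4]
ft_force: [-0.7, 0.3, -0.5]
finger_gap: 49.7
grip_force: 0.0
```

```bash
python3 -c "
from h import *
go(-76,-185,-30,0)
s,p,d=wunit('w9.png')
# hood front edge: points z in 36..46
uv=np.array([(u,v) for v in range(0,200,2) for u in range(0,512,4)]);W=wpts(uv,d,s);q=todock(W);k=(W[:,2]>37)&(W[:,2]<46)&(q[:,0]<40)
for lo in range(-330,-60,40):
  m=k&(q[:,1]>lo)&(q[:,1]<lo+40)
  if m.any(): print(lo+20,'front x',np.round(np.percentile(q[m,0],1),1))
"
```

```text
t 35.5 here dock [ -90.1 -185. ] z 10.6 yaw 0.06 F [-0.7  0.3 -0.5] gap 50
target from tool axes now [14.1 -0.  40.6] after turn [14.1 -0.  40.6] rotvec [ 0.    -0.001  0.001]
wrist unit 0.67 [ -36.3 -186. ] [104.  64.] 89.5 corners [[-69.0, -238.0], [-5.0, -238.0], [-4.0, -134.0], [-68.0, -134.0]] z 26.028144142669298
-270 front x -5.4
-230 front x -5.5
-190 front x -4.6
-150 front x -4.4
-110 front x -3.8
-70 front x -3.5
```

View pics/w9.png

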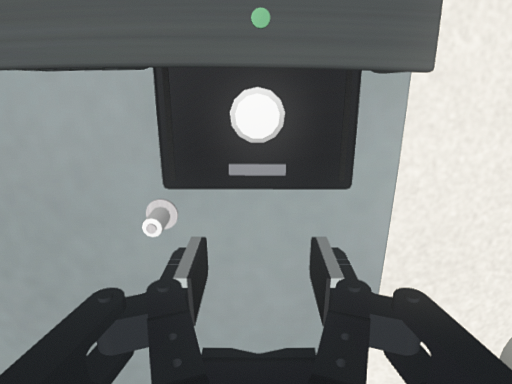

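Emit:
{"api": "apply_moves", "payload": {"rows": [[0,0,-50,0,0,0],[0,0,-30,0,0,0],[0,-60,0,0,0,0],[0,-60,0,0,0,0],[0,-60,0,0,0,0]], "fingers": 0}}

```text
time: 36.22
tool_pos: [546.7, -25.3, 89.4]
tcp_rot: [-180.0, 0.1, 6.4]
ft_force: [1.6, 0.9, 0.1]
finger_gap: 0.1
grip_force: 0.0
```

Emit:
{"api": "apply_moves", "payload": {"rows": [[0,-60,0,0,0,0],[0,-60,0,0,0,0],[0,-60,0,0,0,0],[0,-60,0,0,0,0],[0,-60,0,0,0,0]]}}

```text
time: 36.85
tool_pos: [513.1, 272.9, 89.4]
tcp_rot: [180.0, 0.1, 6.4]
ft_force: [1.8, -0.8, 0.4]
finger_gap: 0.0
grip_force: 0.0
```

```bash
python3 -c "
from h import *
go(-60,297,28,0)
wunit();units('top')
print([(np.round(todock(r['xyz'])),r['confidence']) for r in models.place_of('power_tip','wrist')])
"
```

```text
t 36.9 here dock [-91.7 296.8] z 89.4 yaw 0.06 F [ 1.8 -0.8  0.4] gap 0
target from tool axes now [31.8 -0.2 61.4] after turn [31.7 -0.2 61.4] rotvec [0.    0.001 0.001]
wrist unit 0.73 [-30.9 184.6] [104.  63.] 90.0 corners [[-62.0, 132.0], [1.0, 132.0], [1.0, 237.0], [-62.0, 237.0]] z 26.023091788627386
top conf 0.70 n 457 dock c [-33.2 186.1] wh [105.  67.] ang 89.5 z pct [17. 26. 33.] box x [-67.   1.] y [134. 239.]
top conf 0.56 n 439 dock c [ -37.5 -184.4] wh [105.  66.] ang 89.3 z pct [18. 26. 34.] box x [-71.  -4.] y [-237. -132.]
[(array([-19., 296.]), 0.63)]
```

Emit:
{"api": "apply_moves", "payload": {"rows": [[0,0,31,0,0,0],[0,0,30,0,0,0],[15,0,0,0,0,0],[15,0,0,0,0,0],[15,0,0,0,0,0]]}}

```text
time: 37.72
tool_pos: [559.6, 274.1, 29.0]
tcp_rot: [180.0, 0.1, 6.3]
ft_force: [0.6, 0.2, -0.2]
finger_gap: 0.0
grip_force: 0.0
```

Emit:
{"api": "apply_moves", "payload": {"rows": [[9,0,0,0,0,0],[8,0,0,0,0,0],[8,0,0,0,0,0],[8,0,0,0,0,0],[7,0,0,0,0,0]]}}

```text
time: 38.35
tool_pos: [599.1, 280.7, 29.7]
tcp_rot: [180.0, 0.0, 6.4]
ft_force: [-2.5, -1.6, 1.6]
finger_gap: 0.3
grip_force: 1.6
```

Emit:
{"api": "apply_moves", "payload": {"rows": [[2,0,0,0,0,0],[1,0,0,0,0,0],[0,0,0,0,0,0],[0,0,0,0,0,0],[0,0,0,0,0,0]]}}

```text
time: 38.98
tool_pos: [601.7, 281.1, 29.6]
tcp_rot: [-180.0, -0.0, 6.4]
ft_force: [-0.5, -1.4, 1.0]
finger_gap: 0.0
grip_force: 0.3
```

Emit:
{"api": "apply_moves", "payload": {"rows": [[1,0,0,0,0,0],[1,0,0,0,0,0],[1,0,0,0,0,0],[0,0,0,0,0,0],[0,0,0,0,0,0]]}}

```text
time: 39.6
tool_pos: [604.7, 281.4, 29.6]
tcp_rot: [-180.0, 0.0, 6.4]
ft_force: [-1.6, -0.2, -0.3]
finger_gap: -0.2
grip_force: 0.9
```

Emit:
{"api": "apply_moves", "payload": {"rows": [[-15,0,0,0,0,0],[-25,0,0,0,0,0],[-20,0,-40,0,0,0],[0,0,-50,0,0,0],[0,0,0,0,0,0]]}}

```text
time: 40.22
tool_pos: [549.3, 276.3, 126.4]
tcp_rot: [-179.8, -0.7, 6.4]
ft_force: [0.2, 0.5, -0.5]
finger_gap: -0.2
grip_force: 0.0
```

```bash
python3 -c "
from h import *
wunit();units('top')
for c in ('wrist','side'):
  if c=='side': snap(c)
  print([(np.round(todock(r['xyz'])),r['confidence']) for r in models.place_of('power_tip',c)])
go(0,0,0)
"
```

```text
wrist unit 0.95 [-32.  184.2] [ 62. 104.] 0.4 corners [[-63.0, 236.0], [-63.0, 132.0], [-1.0, 132.0], [-1.0, 237.0]] z 26.052879737596257
top conf 0.71 n 464 dock c [-33.3 188.4] wh [ 67. 108.] ang 0.1 z pct [18. 26. 34.] box x [-67.   0.] y [134. 242.]
top conf 0.70 n 9694 dock c [-85.8  33.1] wh [609. 308.] ang 89.2 z pct [-1.  7. 44.] box x [-243.   69.] y [-270.  338.]
top conf 0.58 n 424 dock c [ -36.7 -182.4] wh [ 65. 103.] ang 1.1 z pct [18. 26. 33.] box x [-70.  -4.] y [-234. -131.]
[(array([ 23., 297.]), 0.71)]
[(array([ 23., 293.]), 0.59)]
t 40.6 here dock [-60.6 294.7] z 117.9 yaw 0.04 F [-0.2  0.1  0.3] gap -0
target from tool axes now [ 60.7 294.6 118. ] after turn [ 60.6 294.7 117.9] rotvec [0.001 0.002 0.001]
```

Paddle is on, both units are home, and the arm is clear.

```bash
python3 -c "
from h import *
print(job.hand_in())"
```

```text
the job is handed in; nothing more can be done
None
```

I handed the job in: the station was switched off, both units present (unit_a and one that stood on edge) were squared and pushed to the stop, and it was switched on again. The camera check before hand-in agreed, but no verdict came back; note that the reported TCP lay about 43 mm beyond the real fingertips, so my first paddle pass missed harmlessly.

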